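# Find the arm that holds, then hang the mug to drain

### The job

Hang the mug mouth-down to drain on the cup drainer, on the one arm whose catch really holds: before lifting the mug, try the arms by pressing down gently half-way along with about 6 N, keeping the push on for a second or so, until you have found the arm that hardly gives. Slip the mug well down over that arm's angled peg so that the peg's end meets the bottom inside, let it hang there on its own without the arm sagging, and do not force the arms, drop the mug or disturb the butter tub, pot lid and teaspoon.

Things in the scene. Friction and masses are not known exactly. Their poses are not given: they have to be found in the camera images.
- drainer: Fixed cup drainer on the shelf, front (-x) to the robot: white drip tray 280 x 310 mm, rim 16 mm (local x -170 to +110 mm), two uprights and across them a hinge rail 300 mm long (local x +27 to +106 mm, 80 to 132 mm above the shelf; y along it). Three like, level steel arms jut from the rail to the front, 110 mm apart. Origin: on the shelf, under the middle arm's line, 20 mm behind its press point.
- prong_left (a joint): Sag of the arm on the robot's left (+y), rad: 0 at rest (level), grows as it is pressed down, at most 0.5. A catch hidden in the rail should hold each arm; a weak return spring keeps them all level when unloaded, so they look alike. Exactly one of the three is properly caught; which one changes every time. Under 6 N at its press point it gives only 1 to 2 mm there.
- prong_middle (a joint): Sag of the middle arm, rad, as for the left arm. Of the two bad arms one is half caught: pressed at its press point it yields at about 2 N, springs down about 8 mm and stops hard; the other is not caught: it yields at about 2 N and is 20 to 30 mm down at 6 N. Either would sag under the mug.
- prong_right (a joint): Sag of the arm on the robot's right (-y), rad, as for the left arm. Every arm is a flat strip 24 mm wide, 6 mm thick, hinged 62 mm inside the rail; 98 mm of it shows level in front of the rail, top face 123 mm above the shelf, then it is bent up into a straight peg 88 mm long, 22 mm wide, 6 mm thick that leans to the front, 40 degrees from vertical.
- mid_left (a point): Press point of the left arm: centre line of the top face of its level strip, half-way between rail and bend (110 mm from the hinge, 50 mm from the bend). x axis points back to the rail, y along the rail, z up out of the strip.
- tip_left (a point): Centre of the rounded upper end (9 mm thick, 22 mm wide) of that arm's draining peg: at rest 187 mm above the shelf, 57 mm in front of the bend and 67 mm above it. Axes as for the press point; in them the peg runs from the bend to this point along (-0.643, 0, 0.766).
- mid_middle (a point): Press point of the middle arm: centre line of the top face of its level strip, half-way between rail and bend (110 mm from the hinge, 50 mm from the bend). x axis points back to the rail, y along the rail, z up out of the strip.
- tip_middle (a point): Centre of the rounded upper end (9 mm thick, 22 mm wide) of that arm's draining peg: at rest 187 mm above the shelf, 57 mm in front of the bend and 67 mm above it. Axes as for the press point; in them the peg runs from the bend to this point along (-0.643, 0, 0.766).
- mid_right (a point): Press point of the right arm: centre line of the top face of its level strip, half-way between rail and bend (110 mm from the hinge, 50 mm from the bend). x axis points back to the rail, y along the rail, z up out of the strip.
- tip_right (a point): Centre of the rounded upper end (9 mm thick, 22 mm wide) of that arm's draining peg: at rest 187 mm above the shelf, 57 mm in front of the bend and 67 mm above it. Axes as for the press point; in them the peg runs from the bend to this point along (-0.643, 0, 0.766).
- mug_center (a point): White ceramic mug, at first standing mouth-down on the shelf: 68 mm outer diameter, 86 mm high, walls 4 mm, inside 60 mm wide and 80 mm deep, about 0.3 kg. The point is on its axis half-way up (43 mm). z points from the mouth to the closed bottom (up while it stands mouth-down); the handle sticks out along -x, to 64 mm from the axis, 10 mm thick, over most of the height.
- mug_floor (a point): Centre of the mug's inner bottom, on its axis, 80 mm from the mouth plane (80 mm above the shelf while it stands mouth-down); axes as for the mug.
- butter_tub: Bystander: lidded plastic butter tub 116 x 86 mm, 59 mm high; origin under its centre, long side along x. Stands on one side of the drainer, the mug on the other.
- pot_lid: Bystander: aluminium pot lid lying flat, 160 mm diameter, knob top 45 mm high; origin under its centre.
- teaspoon: Bystander: steel teaspoon 140 mm long lying on the shelf, along its x axis.
There are look-alikes about, which are no part of the job. Leave any purple or yellow look-alike of the part that bears mug_center alone.

How it is judged:
By the outcome, as a careful person would: the job done as asked, in the order asked, and still so for the second after the job is handed in, with the robot touching nothing.
It also fails if it takes over 72 s, if anything falls off the work surface, if the arm or the gripper's body presses on something with over 40 N, if the wrist force passes 120 N, or if a joint passes its speed limit or range.

### The arm

A 6-joint arm with a two-finger parallel gripper is mounted at the origin on the work surface. World frame = base frame: x ahead of the robot, y to its left, z up, the work surface at z = 0. Lengths are in m, angles in rad, forces in N, time in s.
With the tool pointing down it reaches from about 0.3 to 0.775 m from the base axis. Payload 14.6 kg.
Tool frame: the origin (TCP) lies on the centre line of the jaws, within the pads' length; the fingertips stand 17 mm ahead of it and the grasp point (between the pads) lies 2 mm behind it; z points along the fingers, x is the direction in which the jaws open and shut, and the axes are right-handed (so a half turn about z gives the same grasp; the last joint's range is limited). The gripper opens to 85 mm and grips with 20 to 120 N. Pads are 22 mm wide; open, the fingers measure 114 mm over their backs; the gripper's body (76 mm by 85 mm) begins 54 mm behind the grasp point. The pads swing forward as they close: fully open they stand 13 mm farther back than shut.
Start: joints at [1.063, 0.3, 1.521, -0, 1.321, -0.067], TCP at [0.235, 0.497, 0.248] pointing down, gripper open.
Joint ranges: [-3.03, 3.03], [-0.79, 2.21], [0.23, 2.52], [-1.04, 4.18], [0, 3.07], [-2.55, 2.55]. Speed limits (rad/s): [2.22, 2.22, 2.57, 3.14, 3.14, 3.14].

### API

Orientations are given as a rotation vector (axis times angle).
In Python, from workcell import manip, solver, optics gives the robot as it stands. Calls block until the motion is done:
- manip.move_to(position, orientation): joint-space move of the TCP to a pose.
- manip.movel(position, rot=None, max_speed=0.15, force_limit=None): straight line of the TCP; rot=None keeps the orientation; max_speed is the mean speed in m/s. With force_limit (N) it stops when the force on the tool has changed by that much, and returns True; else False.
- manip.move_joints(angles): joint-space move.
- manip.set_gripper(opening, force=None): finger opening in m; force is the grip in N (None keeps the last); returns when the fingers have stopped.
- manip.hold(seconds).
- solver.ik(position, orientation): joint angles nearest the present ones, or None.
- optics.capture(name): name is "side" or "top"; returns the picture (480x640x3 uint8, red, green, blue); there is no depth.
- optics.camera_params(name): a dict with "intrinsics" (3x3 intrinsics, pixels), "origin" and "orientation" of the camera in the world. Camera axes: x right, y up, looking along -z (the intrinsics and any distortion apply to the point x, -y, -z); pixel columns grow to the right and rows downward; lengths in m; the calibration is good to about 2 mm. A picture is of the moment at which its call begins. camera_params takes no time and is no camera call.
A pose or a line that the arm cannot do raises manip.IKError and nothing moves.
- manip.job_done(): hands the job in, once; it reports no verdict.
Readings, each from a call of its own:
- manip.get_time(): time.
- manip.get_q(): joint angles.
- manip.get_qd(): joint speeds.
- manip.get_joint_torque(): joint torques, N m.
- manip.get_eef_pos(): TCP position.
- manip.get_orientation(): TCP orientation.
- manip.get_force(): force on the tool from outside, world axes, zero at the start.
- manip.get_moment(): the same for the moment, N m.
- manip.get_gripper_width(): finger opening in m.
Only numpy, scipy, OpenCV 4.12 (cv2) and the standard library are available. Lean on these libraries where they do the work, as an engineer would, in place of code of your own. Each camera call takes 0.05 s, during which the arm holds its last target.

## Working session

There is one attempt and no reset: what is moved stays moved. The work goes in short steps, each a Python script; the robot and the scene stay as the last script left them, time stands still between calls to the robot, and variables do not carry over. Pictures are saved under pics/ and viewed, and the job is handed in when it is done.

```bash
ls; mkdir -p pics; python3 - <<'E'
from workcell import manip, solver, optics
import cv2,numpy as np
np.set_printoptions(precision=4,suppress=True)
for n in("side","top"):
    im=optics.capture(n);cv2.imwrite(f"pics/{n}0.png",im[:,:,::-1]);print(n,optics.camera_params(n))
print(manip.get_time(),manip.get_q(),manip.get_eef_pos(),manip.get_orientation(),manip.get_force())
E
```

```text
pics
side {'intrinsics': array([[441.5941,   0.    , 316.6303],
       [  0.    , 441.5941, 238.6041],
       [  0.    ,   0.    ,   1.    ]]), 'origin': array([ 0.0718, -0.7344,  0.761 ]), 'orientation': array([ 0.94  , -0.2514, -0.5328])}
top {'intrinsics': array([[602.2104,   0.    , 315.0402],
       [  0.    , 602.2104, 231.855 ],
       [  0.    ,   0.    ,   1.    ]]), 'origin': array([0.172 , 0.0252, 1.7941]), 'orientation': array([ 0.1802, -0.1833, -1.5925])}
0.1 [ 1.0634  0.3004  1.5215  0.      1.3207 -0.0666] [0.2346 0.4973 0.2478] [ 2.6529  1.6818 -0.0014] [ 0.7713 -0.3868 -0.3768]
```

View pics/side0.png

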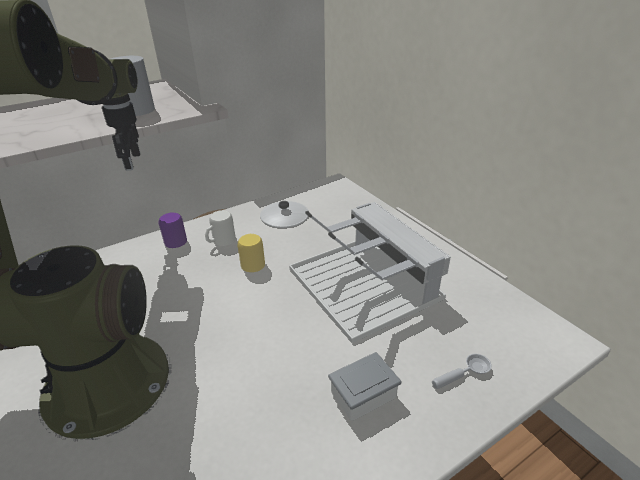

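View pics/top0.png

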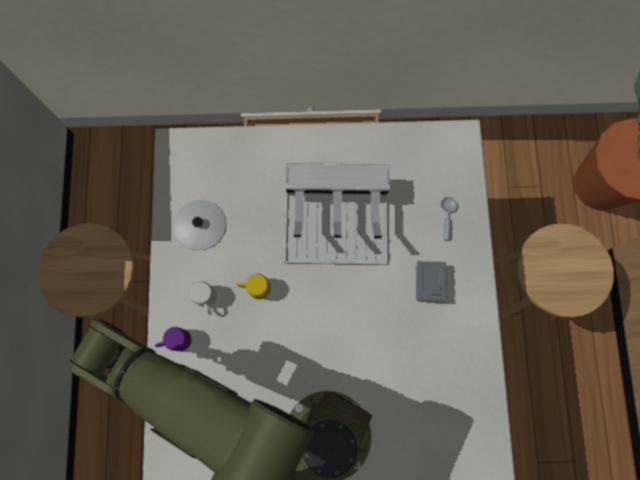

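The white mug is at top (202,293) and side (222,232). The look-alikes are purple at top (176,339) and yellow at top (258,286). I'll take close crops next.

```bash
cat > h.py <<'E'
from workcell import manip, solver, optics
import cv2,numpy as np
from scipy.spatial.transform import Rotation as R
np.set_printoptions(precision=4,suppress=True)
P={n:optics.camera_params(n) for n in("side","top")}
def proj(n,X):
    p=P[n];X=np.atleast_2d(X)
    c=R.from_rotvec(p['orientation']).inv().apply(X-p['origin'])*[1,-1,-1]
    u=c@np.array(p['intrinsics']).T
    return u[:,:2]/u[:,2:]
def back(n,uv,z):
    p=P[n];d=np.linalg.inv(p['intrinsics'])@[uv[0],uv[1],1]
    d=R.from_rotvec(p['orientation']).apply(d*[1,-1,-1]);o=p['origin']
    return o+d*(z-o[2])/d[2]
def crop(n,im,x0,y0,w,h,f,name,pts=()):
    im=im[:,:,::-1].copy()
    c=cv2.resize(im[y0:y0+h,x0:x0+w],None,fx=f,fy=f,interpolation=cv2.INTER_CUBIC)
    for u in pts: cv2.circle(c,tuple(int(round(v)) for v in ((u[0]-x0+.5)*f-.5,(u[1]-y0+.5)*f-.5)),2,(0,0,255),-1)
    cv2.imwrite(f"pics/{name}.png",c)
E
python3 - <<'E'
from h import *
t=cv2.imread("pics/top0.png")[:,:,::-1];s=cv2.imread("pics/side0.png")[:,:,::-1]
crop('top',t,275,150,130,130,5,'t_dr');crop('side',s,280,190,180,150,5-1,'s_dr')
crop('top',t,180,265,100,75,8,'t_mug');crop('side',s,150,190,130,100,6,'s_mug')
E
```

```text
(no output)
```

View pics/t_dr.png

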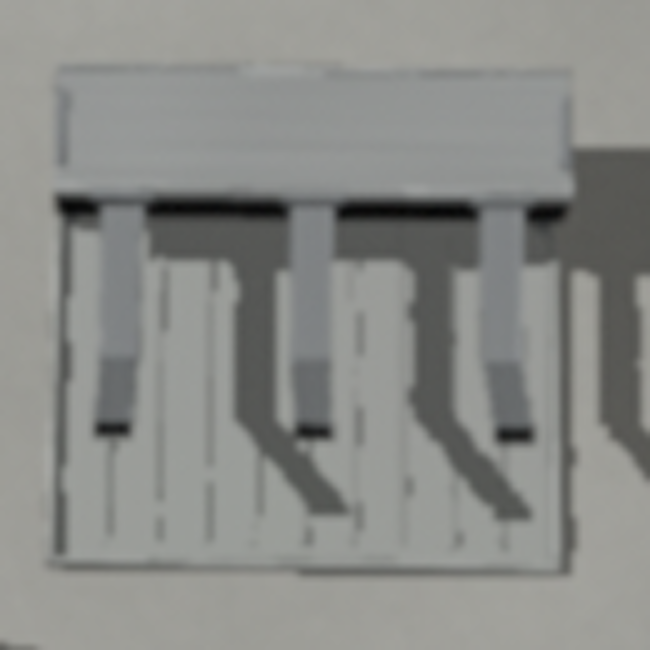

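View pics/s_dr.png

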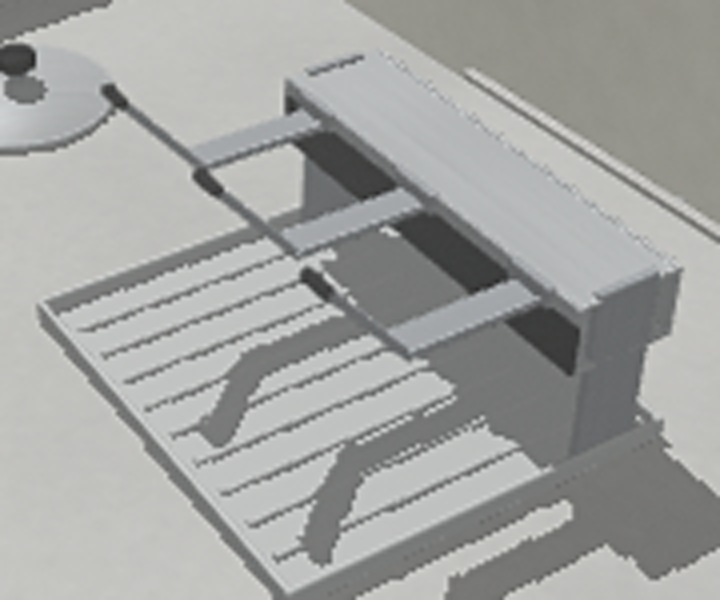

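View pics/t_mug.png

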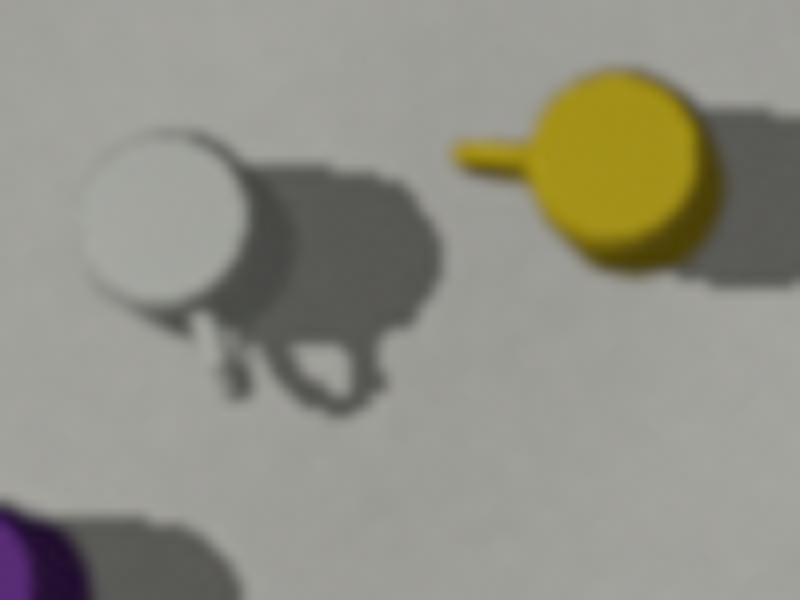

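View pics/s_mug.png

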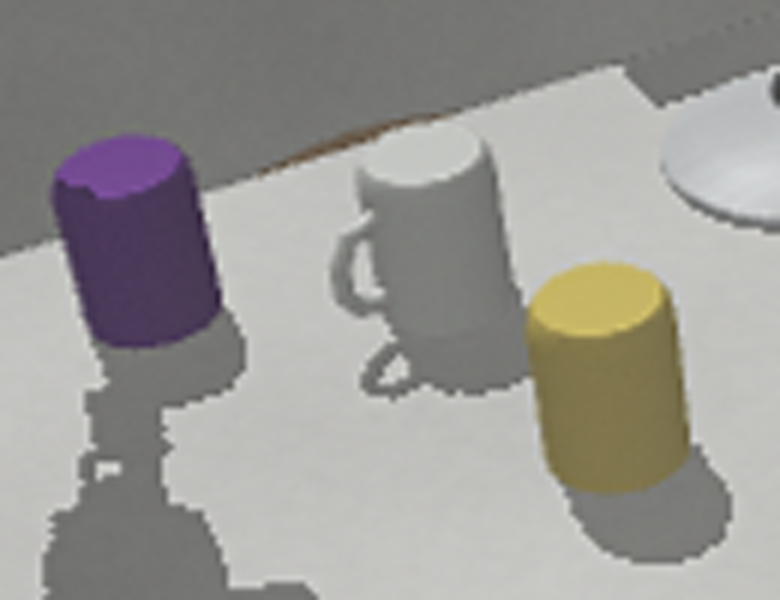

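The crops confirm the white mouth-down mug with its handle towards -x, slightly right. Next I fit the poses.

```bash
cat > fit.py <<'E'
from h import *
from scipy.optimize import least_squares
def c2(x0,y0,f,p): return [x0+(p[0]+.5)/f-.5,y0+(p[1]+.5)/f-.5]
loc=[];obs=[];cam=[]
def add(n,l,p):
    loc.append(l);cam.append(n);obs.append(c2(275,150,5,p) if n=='top' else c2(280,190,4,p))
for y,b,t,s in((.11,(117,358),(113,429),(114,96)),(0,(310,360),(314,432),(208,182)),(-.11,(505,362),(514,434),(318,285))):
    add('top',(-.07,y,.123),b);add('top',(-.127,y,.187),t);add('side',(-.127,y,.187),s)
add('top',(-.17,.155,.016),(50,566));add('top',(-.17,-.155,.016),(570,571))
add('side',(-.17,.155,.016),(40,307));add('side',(-.17,-.155,.016),(288,592))
loc=np.array(loc);obs=np.array(obs)
def res(v):
    w=R.from_rotvec([0,0,v[2]]).apply(loc)+[v[0],v[1],0]
    return np.array([proj(n,x)[0] for n,x in zip(cam,w)])-obs
r=least_squares(lambda v:res(v).ravel(),[.5,0,0]);print('drainer',r.x);print(np.c_[[n=='top' for n in cam],res(r.x)])
for c in('top','side'):
    m=[n==c for n in cam];rr=least_squares(lambda v:res(v)[m].ravel(),[.5,0,0]);print(c,rr.x)
# mug: top disc centre, at z=.086
u=c2(180,265,8,(165,218)); us=c2(150,190,6,(425,153)); print('mug',back('top',u,.086),back('side',us,.086))
us=c2(150,190,6,(415,153))
# handle end: top (238,385) low end z~.02 ; (200,318) attach
print('handle',back('top',c2(180,265,8,(236,375)),.02),back('top',c2(180,265,8,(236,375)),.043))
print('handle side',back('side',c2(150,190,6,(337,270)),.043))
for nm,u,z in(('yellow',c2(180,265,8,(617,158)),.086),('purple',(176,339),.086),('lid',(200,225),.02),('tub',(431,281),.059)):print(nm,back('top',u,z))
E
python3 fit.py
```

```text
drainer [ 0.6624 -0.05   -0.0405]
[[ 1.      0.4399 -0.0459]
 [ 1.      0.2133  0.194 ]
 [ 0.      0.0213  0.6406]
 [ 1.      0.2723 -0.0387]
 [ 1.      0.2021  0.0236]
 [ 0.      0.0158  0.6529]
 [ 1.     -0.276  -0.0314]
 [ 1.      0.4121  0.0534]
 [ 0.     -0.0177  0.0519]
 [ 1.     -0.747  -0.693 ]
 [ 1.     -1.2931 -0.569 ]
 [ 0.     -1.2184 -1.5589]
 [ 0.      0.5558  1.1202]]
top [ 0.6621 -0.0499 -0.0373]
side [ 0.6632 -0.0498 -0.0441]
mug [0.4072 0.348  0.086 ] [0.4091 0.3471 0.086 ]
handle [0.3576 0.3336 0.02  ] [0.3552 0.3296 0.043 ]
handle side [0.3537 0.3393 0.043 ]
yellow [0.4239 0.187  0.086 ]
purple [0.2765 0.4137 0.086 ]
lid [0.62   0.3639 0.02  ]
tub [ 0.4227 -0.3164  0.059 ]
```

```bash
cat >> h.py <<'E'
D=np.array([.6624,-.05,0]);YD=-.0405;RD=R.from_rotvec([0,0,YD])
def W(l): return RD.apply(l)+D
def down(phi): return R.from_matrix(np.array([[np.cos(phi),np.sin(phi),0],[np.sin(phi),-np.cos(phi),0],[0,0,-1]]).T.reshape(3,3)).as_rotvec()
def fz(n=5):
    v=[]
    for i in range(n): v.append(manip.get_force()); manip.hold(.01)
    return np.mean(v,0),np.std(v,0)
RH=(RD*R.from_matrix(np.array([[0,1,0],[.766,0,.643],[.643,0,-.766]]).T))
AX=RD.apply([-.643,0,.766]); NB=RD.apply([-.766,0,-.643])
Y={'left':.11,'middle':0.,'right':-.11}
E
python3 - <<'E'
from h import *
print(down(1.81),down(np.pi/2))
for k,y in Y.items():
    print(k,W([-.02,y,.3]),solver.ik(W([-.02,y,.25]),down(np.pi/2+YD)),solver.ik(W([-.02,y,.12]),down(np.pi/2+YD)))
    for s in(.0,.11): print('hang',s,solver.ik(W([-.127,y,.187])+AX*s,RH.as_rotvec()))
print('mug',solver.ik([.408,.3475,.064],down(np.pi/2+.24)))
t=manip.get_time(); print(fz()); print(manip.get_time()-t)
E
```

```text
[1.9405 2.4706 0.    ] [2.2214 2.2214 0.    ]
left [0.6469 0.0607 0.3   ] [ 0.0372  0.5262  1.2013 -0.      1.4141 -1.4931] [ 0.0372  0.6401  1.335  -0.      1.1665 -1.4931]
hang 0.0 [ 0.0868  0.1129  2.0429 -0.2776  0.3024 -1.2075]
hang 0.11 [ 0.1141 -0.1818  2.1046 -0.1955  0.5348 -1.2833]
middle [ 0.6424 -0.0492  0.3   ] [-0.1333  0.5133  1.2204 -0.      1.4079 -1.6636] [-0.1333  0.6287  1.3536 -0.      1.1593 -1.6636]
hang 0.0 [-0.1934  0.0934  2.0648  0.3306  0.3064 -2.0046]
hang 0.11 [-0.2272 -0.2105  2.1275  0.2315  0.5469 -1.9132]
right [ 0.638  -0.1591  0.3   ] [-0.3001  0.5448  1.1734 -0.      1.4234 -1.8304] [-0.3001  0.6565  1.308  -0.      1.1771 -1.8304]
hang 0.0 [-0.458   0.1401  2.0116  0.6871  0.4236 -2.5405]
hang 0.11 [-0.541  -0.1427  2.0721  0.5361  0.6485 -2.4098]
mug [ 0.6371  0.4969  1.7207 -0.      0.924  -1.1737]
(array([-0.0631,  0.0796, -0.1426]), array([0.446 , 0.5374, 0.2211]))
0.04169999999999999
```

```bash
cat > press.py <<'E'
from h import *
import sys
k=sys.argv[1];y=Y[k];rot=down(np.pi/2+YD)
p=W([-.02,y,0])
manip.set_gripper(0.0)
if manip.get_eef_pos()[2]<.22:
    q=manip.get_eef_pos().copy();q[2]=.235;manip.movel(q,max_speed=.2)
manip.move_to([p[0],p[1],.235],rot)
manip.movel([p[0],p[1],.152],max_speed=.15)
manip.hold(.1);b,s=fz(10);print('t',manip.get_time(),'base',b,s,manip.get_eef_pos())
hit=manip.movel([p[0],p[1],.132],max_speed=.015,force_limit=1.6)
z0=manip.get_eef_pos()[2];print('contact',hit,z0,fz()[0]-b)
if hit:
    h2=manip.movel([p[0],p[1],z0-.034],max_speed=.015,force_limit=4.2)
    print('press',h2,z0-manip.get_eef_pos()[2],fz()[0]-b,manip.get_time())
    t=manip.get_time()
    z=manip.get_eef_pos()[2];l=[]
    while manip.get_time()-t<1.3:
        f=(fz(6)[0]-b)[2];l.append((f,z0-manip.get_eef_pos()[2]))
        d=6-f
        if abs(d)>.6 and z0-z<.034:
            z-=np.clip(d*.15,-.4,.4)*1e-3; manip.movel([p[0],p[1],z],max_speed=.01)
    l=np.array(l);print(len(l),l[::max(1,len(l)//8)],'depth mm',(z0-manip.get_eef_pos()[2])*1e3,manip.get_time())
    cv2.imwrite(f"pics/press_{k}.png",optics.capture('side')[:,:,::-1])
manip.movel([p[0],p[1],.235],max_speed=.15)
print(manip.get_time())
E
python3 press.py left
```

```text
t 3.9417 base [ 0.1517 -0.1452  0.1839] [0.5353 0.5047 0.6208] [0.6473 0.0608 0.1532]
contact True 0.13820756569534712 [0.9857 0.3984 2.2586]
press True 0.017070689448083765 [-1.1059  0.2872  4.8001] 6.1333
5 [[4.6755 0.0168]
 [5.2688 0.0169]
 [4.994  0.017 ]
 [4.9806 0.0171]
 [5.1702 0.0173]] depth mm 17.365037098343596 7.6333
8.6
```

```bash
sed -i 's/force_limit=4.2/force_limit=4.8/; s/d\*.15,-.4,.4/d*.2,-.5,.5/' press.py; python3 press.py middle
```

```text
t 10.2167 base [-0.2658  0.0446 -0.0087] [0.281  0.4163 0.3984] [ 0.6428 -0.0491  0.1532]
contact True 0.1390469839732167 [-0.5128  0.266   4.4204]
press True 3.0668237326197945e-05 [-0.8798  0.2487  5.589 ] 11.5333
15 [[ 5.5207  0.    ]
 [ 6.0938  0.0001]
 [ 5.6034  0.    ]
 [ 5.7175  0.    ]
 [ 5.5092  0.    ]
 [ 5.5653  0.    ]
 [ 5.6999  0.    ]
 [ 5.5018  0.    ]
 [ 5.5176  0.0001]
 [ 5.769   0.    ]
 [ 5.598   0.    ]
 [ 5.5104  0.    ]
 [ 5.3991  0.    ]
 [ 4.0812 -0.    ]
 [ 6.9562  0.0001]] depth mm 0.04901165083553982 13.0333
13.875
```

View pics/press_left.png

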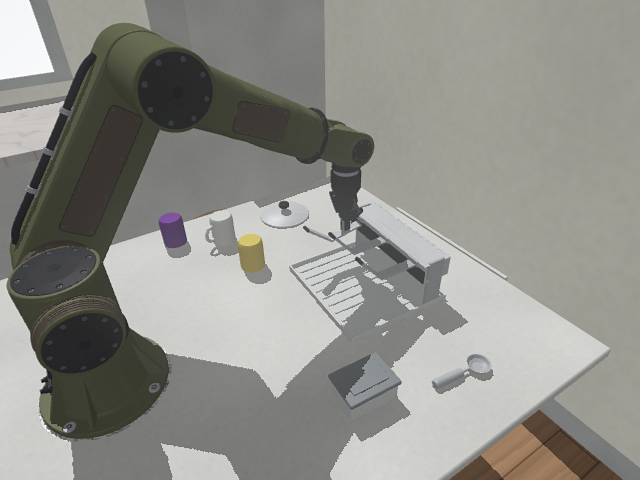

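The side picture shows the finger pressing the left arm, near (345,228). Left gave 17 mm at 5 N, so it is bad. Middle gave almost nothing under 5.6 N held for 1.3 s, so it is the good arm. Next I grasp the mug.

```bash
python3 - <<'E'
from h import *
rot=down(np.pi/2+.24)
manip.move_to([.408,.3475,.23],rot); manip.set_gripper(.085)
im=optics.capture('side');crop('side',im,150,140,160,120,5,'pre')
hit=manip.movel([.408,.3475,.058],max_speed=.12,force_limit=6)
print(hit,manip.get_eef_pos(),fz()[0])
crop('side',optics.capture('side'),150,140,160,120,5,'at')
crop('top',optics.capture('top'),180,250,100,75,8,'at_t');print(manip.get_time())
E
```

```text
False [0.4083 0.3477 0.0586] [0.1034 0.3503 0.3307]
18.1167
```

View pics/at.png

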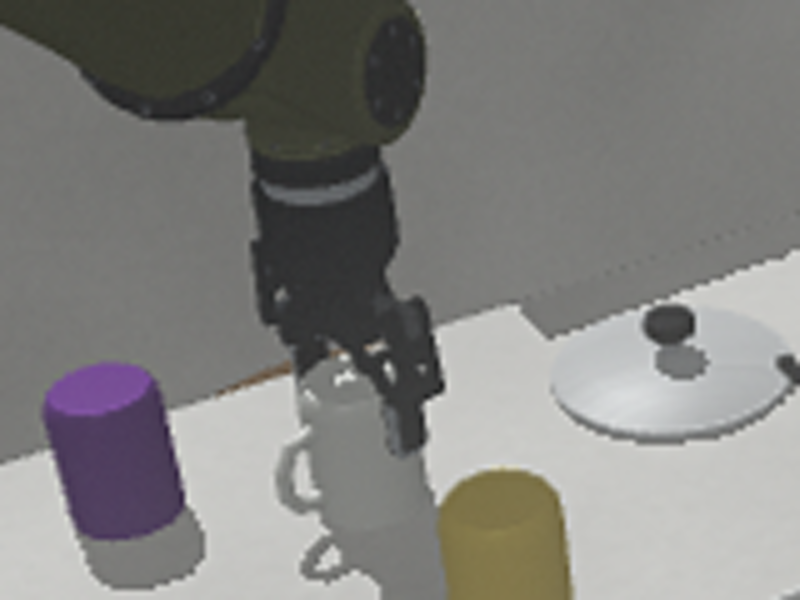

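View pics/at_t.png

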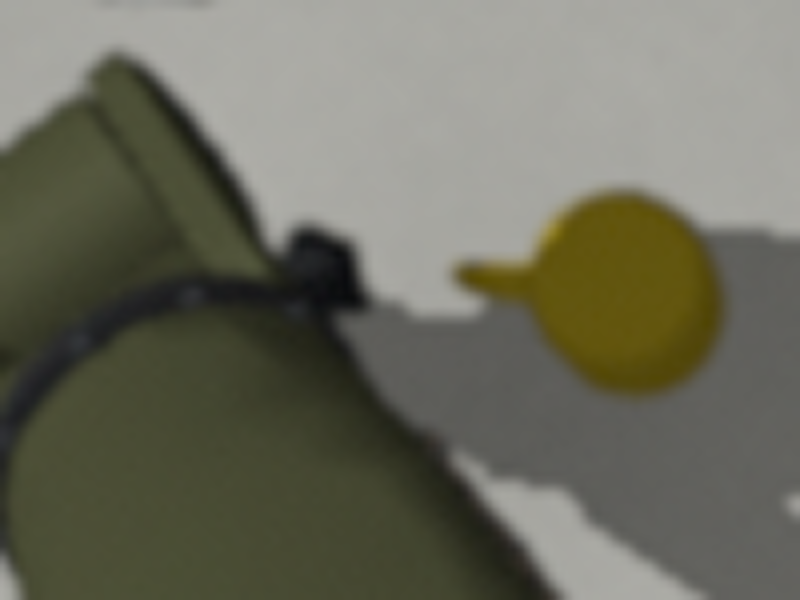

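The fingers straddle the mug with the handle clear. I go 6 mm lower, close and lift.

```bash
python3 - <<'E'
from h import *
manip.movel([.408,.3475,.052],max_speed=.05,force_limit=6)
manip.set_gripper(.05,force=40);print(manip.get_gripper_width(),manip.get_eef_pos(),fz()[0])
b=fz()[0]
manip.movel([.408,.3475,.20],max_speed=.15)
manip.hold(.1);print(manip.get_gripper_width(),manip.get_eef_pos(),fz(10)[0]-b,manip.get_moment(),manip.get_time())
crop('side',optics.capture('side'),150,100,160,120,5,'lift')
# ik for hang
y=0.
g=manip.get_eef_pos()
for s in(0,.05,.11,.13): print(s,solver.ik(W([-.127,y,.187])+NB*.015+AX*(s-.03),RH.as_rotvec()))
E
```

```text
0.06751675358801615 [0.4081 0.3478 0.0526] [-2.5219  0.4563  6.1612]
0.06780467817222097 [0.4077 0.3473 0.199 ] [ 2.2006 -0.9045 -9.2041] [-0.0111 -0.0074 -0.0173] 20.1
0 [-0.1904  0.1711  2.0709  0.4393  0.2278 -2.1153]
0.05 [-0.2036  0.0282  2.1187  0.3383  0.32   -2.0185]
0.11 [-0.2228 -0.1444  2.1559  0.2688  0.4543 -1.9537]
0.13 [-0.2302 -0.2012  2.1631  0.2538  0.5039 -1.9402]
```

View pics/lift.png

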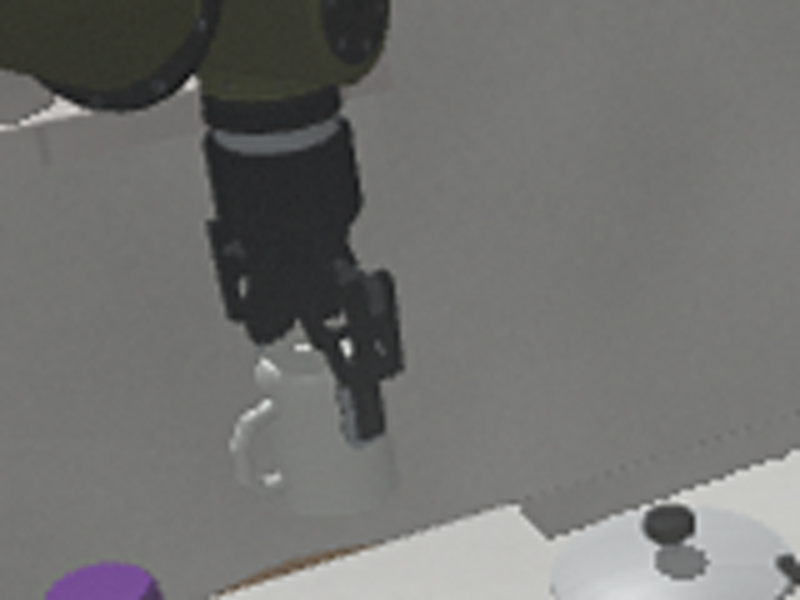

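```bash
cat >> h.py <<'E'
def hang(s,off=.015): return W([-.127,0,.187])+NB*off+AX*(s-.0274)
E
python3 - <<'E'
from h import *
manip.movel([.408,.3475,.29],max_speed=.2)
print(hang(.18),solver.ik(hang(.18),RH.as_rotvec()))
manip.move_to(hang(.18),RH.as_rotvec())
manip.movel(hang(.10),max_speed=.12,force_limit=5)
manip.hold(.1)
print(manip.get_eef_pos()-hang(.1),manip.get_gripper_width(),manip.get_time())
tip=W([-.127,0,.187]);fl=manip.get_eef_pos()+AX*.0274
pts=[tip,fl,fl-AX*.08,W([-.07,0,.12])]
s=optics.capture('side');t=optics.capture('top')
crop('side',s,270,150,160,120,5,'pre_s',proj('side',pts));crop('top',t,270,150,140,110,5,'pre_t',proj('top',pts))
E
```

```text
[ 0.426  -0.0404  0.2942] [-0.253  -0.3454  2.1693  0.228   0.6432 -1.9182]
[-0.      0.0001  0.0007] 0.06781831726535298 23.1083
```

View pics/pre_s.png

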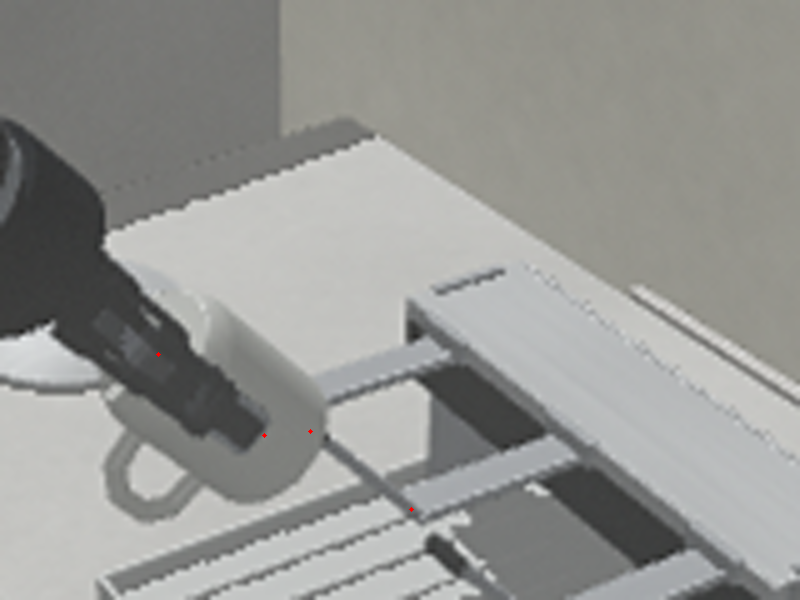

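View pics/pre_t.png

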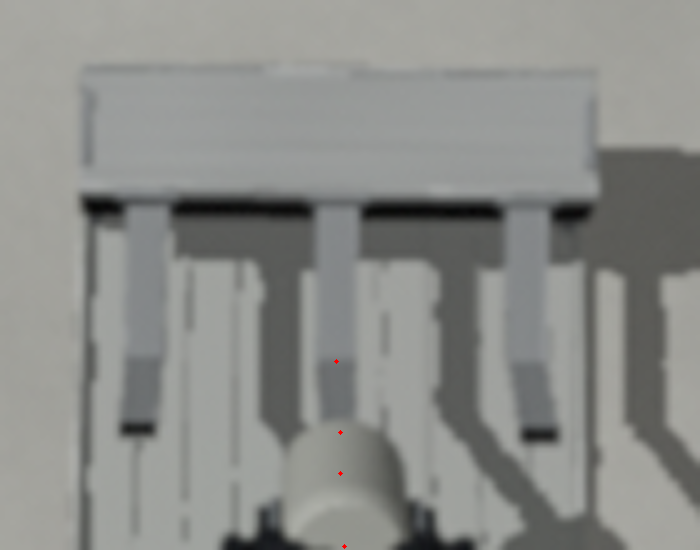

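The pictures show the mug mouth at side (264,435) and top (340,473), just above and in line with the middle peg's tip. I slide it down gently.

```bash
python3 - <<'E'
from h import *
b=fz(15)[0]
h=manip.movel(hang(.022),max_speed=.07,force_limit=4)
s=lambda:(manip.get_eef_pos()-hang(0))@AX
print(h,s(),fz()[0]-b)
if not h:
    for tgt in(.012,.006,.003,0,-.003,-.006):
        h=manip.movel(hang(tgt),max_speed=.012,force_limit=2.5)
        f=fz(10)[0]-b;print(tgt,h,s(),f)
        if f[2]>1.5: break
print(manip.get_time(),manip.get_gripper_width())
pts=[W([-.127,0,.187]),W([-.07,0,.12])]
crop('side',optics.capture('side'),270,150,160,120,5,'on_s',proj('side',pts));crop('top',optics.capture('top'),270,150,140,110,5,'on_t',proj('top',pts))
E
```

```text
False 0.022282294684348062 [ 0.2202  0.3425 -0.1323]
0.012 False 0.012044250644562349 [ 0.0267  0.4304 -0.2746]
0.006 False 0.006024694736842145 [-0.1899  0.2695 -0.2557]
0.003 True 0.004133881117908623 [-0.4485 -0.6478  0.9517]
0 True 0.003410931003954373 [-3.5673 -0.888   3.9585]
27.05 0.06799786293516945
```

View pics/on_s.png

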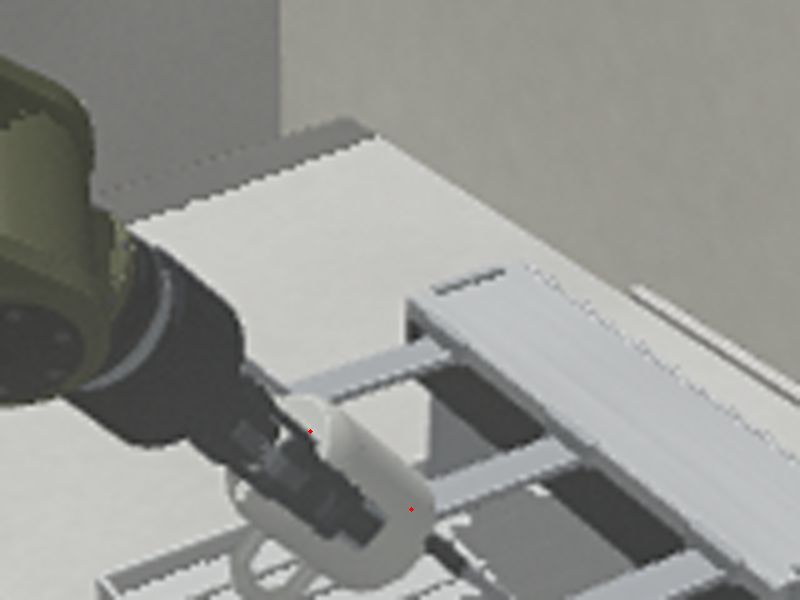

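View pics/on_t.png

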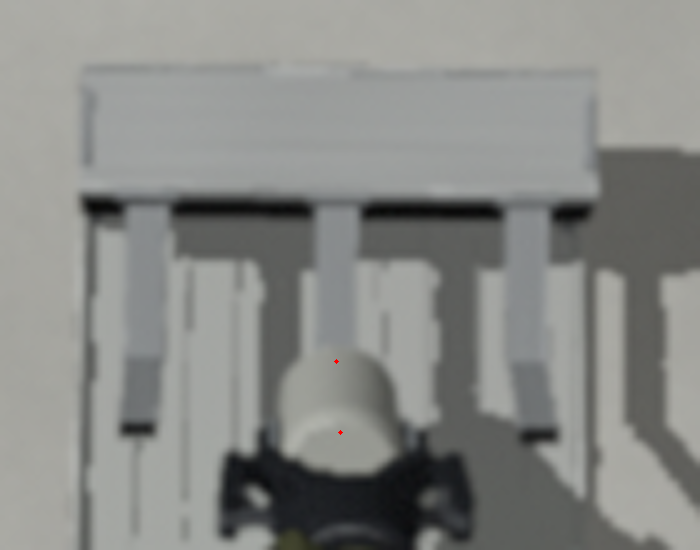

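The peg is fully inside. The floor contact came at s=3.5 mm, which matches the rounded tip. I ease off slightly, then release.

```bash
python3 - <<'E'
from h import *
manip.movel(hang(.0035),max_speed=.01)
print(fz(10)[0])
manip.set_gripper(.072); manip.hold(.3)
pts=[W([-.127,0,.187]),W([-.07,0,.12])]
crop('side',optics.capture('side'),270,150,160,120,5,'r1_s',proj('side',pts))
manip.set_gripper(.085); manip.hold(.3)
print(fz(10)[0],manip.get_gripper_width(),manip.get_time())
crop('side',optics.capture('side'),270,150,160,120,5,'r2_s',proj('side',pts));crop('top',optics.capture('top'),270,150,140,110,5,'r2_t',proj('top',pts))
E
```

```text
[-12.7026  -0.938    1.364 ]
[-0.3881 -0.1143  0.0474] 0.08510335056588998 28.85
```

View pics/r2_s.png

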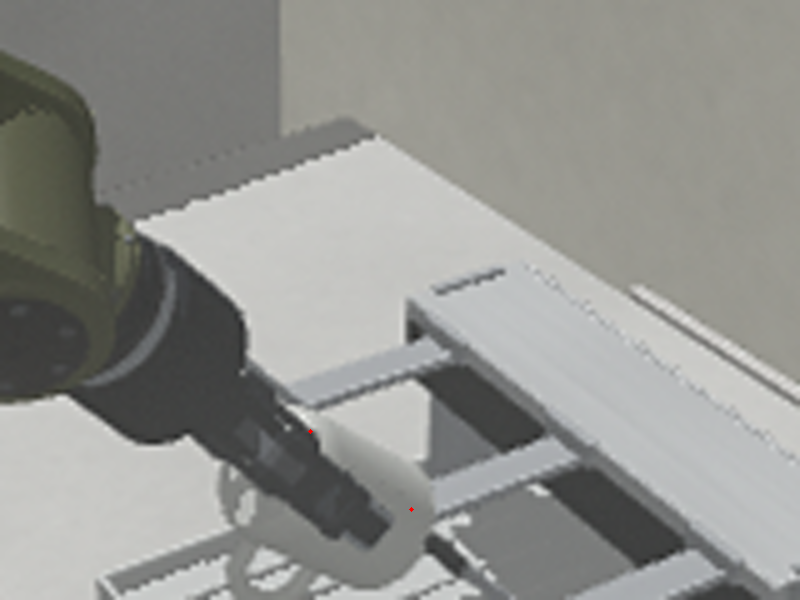

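View pics/r2_t.png

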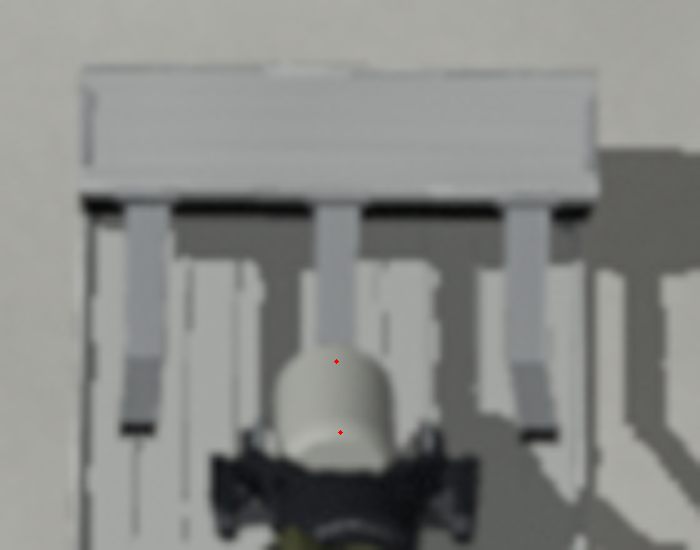

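```bash
python3 - <<'E'
from h import *
b=fz(10)[0]
h=manip.movel(hang(.12),max_speed=.06,force_limit=4);print(h,fz()[0]-b,manip.get_time())
pts=[W([-.127,0,.187]),W([-.07,0,.12])]
manip.hold(.3)
crop('side',optics.capture('side'),270,150,160,120,5,'r3_s',proj('side',pts));crop('top',optics.capture('top'),270,150,140,110,5,'r3_t',proj('top',pts))
E
```

```text
False [-0.0863  0.1215 -0.2394] 31.1667
```

View pics/r3_s.png

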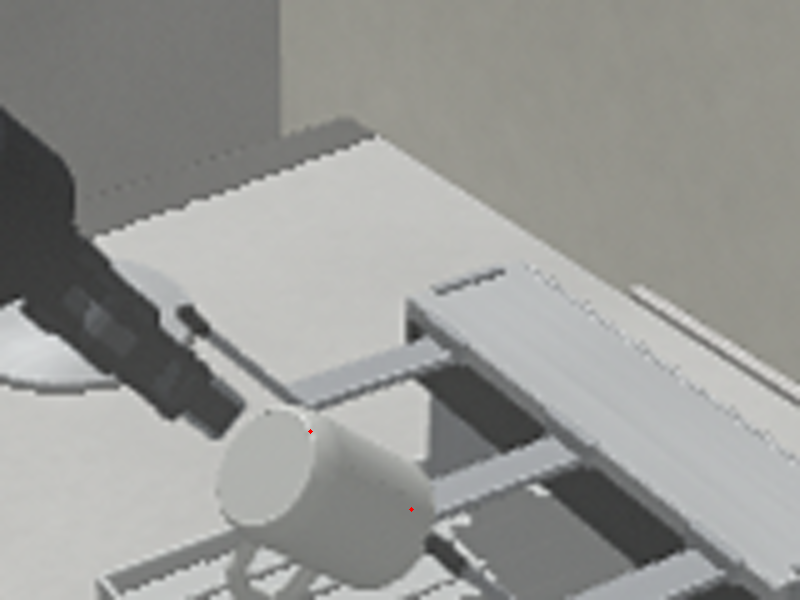

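View pics/r3_t.png

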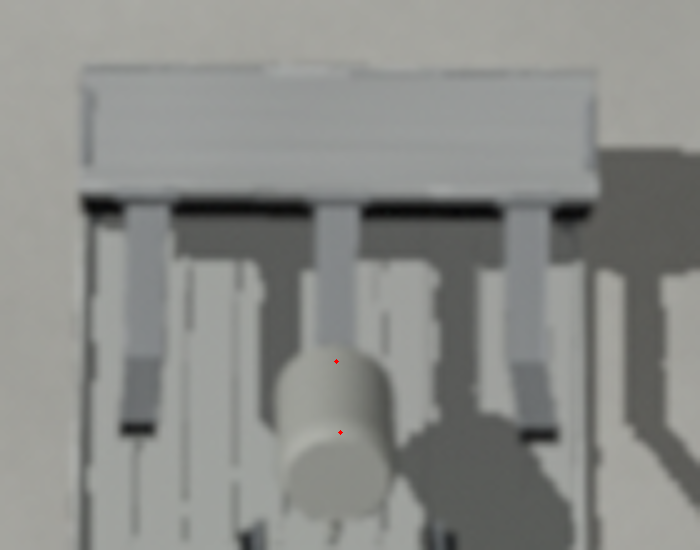

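```bash
cat > mugfit.py <<'E'
from h import *
from scipy.optimize import least_squares
import sys
us=c=lambda x0,y0,f,p:np.array([x0+(p[0]+.5)/f-.5,y0+(p[1]+.5)/f-.5])
s0=us(270,150,5,(265,468));t0=us(270,150,5,(337,480))
r=least_squares(lambda X:np.r_[proj('side',X)[0]-s0,proj('top',X)[0]-t0],[.5,-.05,.2])
print('outer bottom ctr',r.x,r.fun, 'local',RD.inv().apply(r.x-D))
tip=np.array([-.127,0,.187])
# overlays for candidate tilt
s=optics.capture('side');t=optics.capture('top')
a=np.linspace(0,2*np.pi,60)
for tilt in (40,46,52):
    th=np.radians(tilt);ax=np.array([-np.sin(th),0,np.cos(th)]);n=np.array([-np.cos(th),0,-np.sin(th)])
    bo=RD.inv().apply(r.x-D)
    ring=lambda c:[W(c+.034*(np.cos(q)*n+np.sin(q)*np.array([0,1,0]))) for q in a]
    fl=bo-.006*ax; print(tilt,'tip rel floor: axial',(tip-fl)@ax,'radial',(tip-fl)@n)
    pts=np.vstack([ring(bo-.0*ax),ring(bo-.086*ax)])
    crop('side',s,270,150,160,120,5,f'mf{tilt}_{sys.argv[1]}',proj('side',pts))
print(manip.get_time())
E
python3 mugfit.py a; cd pics; python3 -c "
import cv2,numpy as np
a=[cv2.imread(f'mf{t}_a.png')[340:600,160:520] for t in(40,46,52)]
cv2.imwrite('mfa.png',cv2.resize(np.hstack(a),(800,int(800*260/1080))))
cv2.imwrite('mfa2.png',np.hstack(a[::2]))"
```

```text
outer bottom ctr [ 0.5117 -0.0429  0.1745] [-0.0847  0.0237  0.0391 -0.0984] local [-0.1508  0.001   0.1745]
40 tip rel floor: axial 0.0002644204277382807 radial -0.026303495991729316
46 tip rel floor: axial -0.002453623481823625 radial -0.025559871369868547
52 tip rel floor: axial -0.005079047723484221 radial -0.024536207448532545
31.6667
```

View pics/mfa2.png

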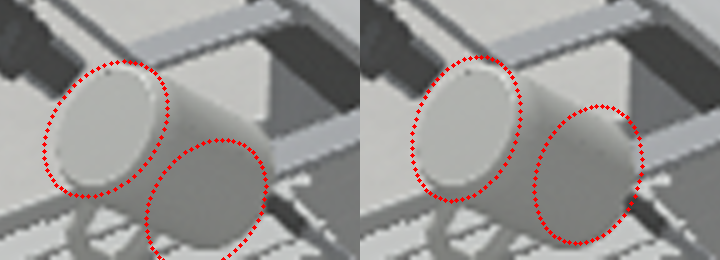

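```bash
python3 - <<'E'
from h import *
t0=cv2.imread('pics/r3_t.png')
q=manip.get_eef_pos()+AX*.06;manip.movel(q,max_speed=.1)
q=manip.get_q().copy();q[0]+=.5;manip.move_joints(q)
s1=optics.capture('side').astype(int);manip.hold(1.5);s=optics.capture('side');t=optics.capture('top')
print('diff',np.abs(s.astype(int)-s1)[200:320,270:460].max(),manip.get_time())
cv2.imwrite('pics/fin_s_full.png',s[:,:,::-1])
pts=[W([-.07,.0,.123]),W([-.07,.11,.123])]
crop('side',s,270,180,160,120,5,'fin_s',[]);crop('top',t,270,150,140,110,5,'fin_t')
E
```

```text
diff 4 34.9167
```

View pics/fin_s.png

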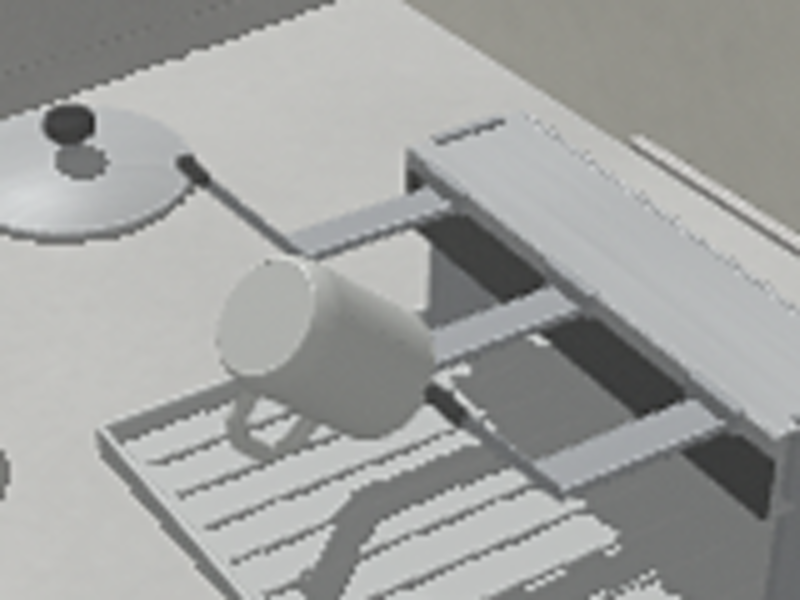

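View pics/fin_t.png

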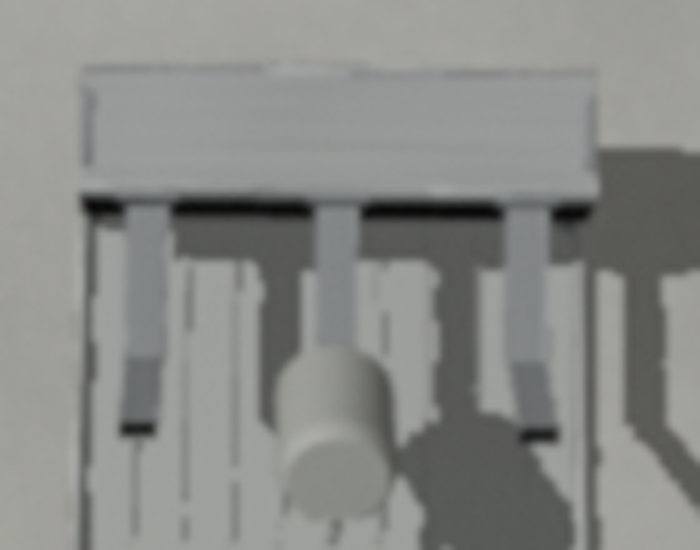

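View pics/fin_s_full.png

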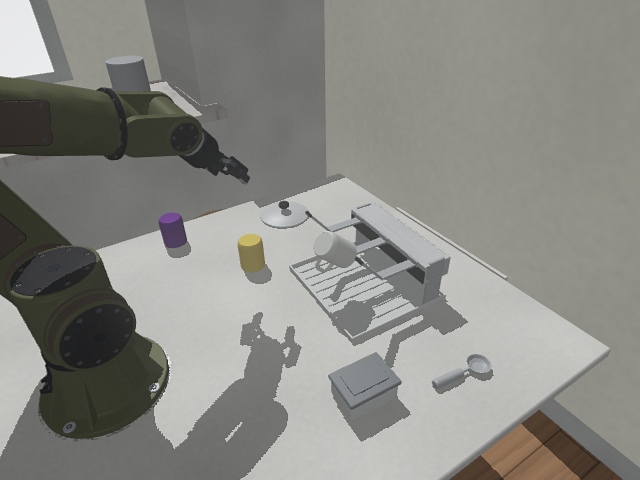

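```bash
python3 -c "
from workcell import manip
manip.job_done()"
```

```text
the job is handed in; nothing more can be done
```

The mug now hangs mouth-down on the middle arm's peg, and I handed the job in after about 35 s of robot time.

- **Arm test:** The left arm gave 17 mm at about 5 N, so it is bad; I stopped slightly short of 6 N there. The middle arm hardly moved at about 5.6 N held for 1.3 s, so that is the caught one. I did not press the right arm, since only one arm can be good.
- **Hanging:** I gripped the white mug from above, clear of its handle, and slid it down the middle peg. The peg's end met the inner bottom with about a 5 N push along the peg, after which I let go.
- **Side load:** Just before I let go, one force reading showed about 13 N sideways along the arm. That is more than the gentle push I meant, and it was gone once the gripper was open.
- **Last checks:** Pictures 1.5 s apart show the mug still. The middle strip looks level, and the lid, tub, spoon and look-alikes seem where they were.
- **Differs from plan:** On release the mug tipped from 40° to roughly 46–52° from vertical. It now hangs with the peg's end in the corner between the inner bottom and the upper wall, about 25 mm off the centre of the bottom. My picture-based estimate puts the end within about 5 mm of the bottom, which fits contact.

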